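# Dry-fit a post foot on its base plate

## Task

Set up the post foot for tacking: first stand the square tube upright in the chalk square at the middle of the clamped base plate, square to the plate. Then set a chill block close beside the post on either side of it, on the plate's long centre line with its long side along the post's face and about 7 mm of gap: the copper block between the post and the red-knobbed clamp, the aluminium block between the post and the blue-knobbed clamp. Last of all, lay the green cap plate on top of the post, nut upwards, centred and square; leave the rusty round pipe, the tin and the tape measure where they are.

Things in the scene. Friction and masses are not known exactly. Their poses are not given: they have to be found in the camera images.
- base_plate: Fixed steel base plate, dark grey, 110 mm (its x) by 260 mm (its y, the long centre line) by 10 mm thick, lying on the table; origin at the centre of its underside, z up. A white chalk square, about 50 mm across, is drawn round the centre of its top face. The plate lies at a different place and yaw each time.
- red_clamp: Fixed hold-down clamp with a round red knob (41 mm across, 40 mm tall in all), standing on the plate's long centre line 105 mm from the plate's centre, at either end. Origin at the centre of its foot, on the plate's top face.
- blue_clamp: The same clamp with a blue knob, at the other end of the plate. Origin at the centre of its foot, on the plate's top face.
- post: Loose bare-steel square tube, 40 by 40 mm outside, 60 mm tall, 4 mm wall, open at both ends, standing upright; about 0.26 kg. Origin at the centre of its lower end, z up the tube, x and y normal to its faces.
- copper_block: Loose copper chill block, 50 mm long (its x) by 26 mm thick (its y) by 34 mm tall, a dark slot along the middle of its top; about 0.34 kg. Origin at the centre of its underside, z up. Its two ends are alike.
- alu_block: Loose aluminium (bright silver) chill block of the same size and axes as the copper one, about 0.11 kg. Origin at the centre of its underside, z up.
- cap: Loose cap plate painted green, 56 by 56 mm (x and y along its sides) and 6 mm thick, with a yellowish square nut 24 by 24 mm, 22 mm tall, sides parallel to the plate's, welded on top at its centre (28 mm tall in all); about 0.20 kg. Origin at the centre of its underside, z up; it lies nut upwards.
- pipe: Bystander, not part of the job: loose rusty-brown round pipe offcut, 44 mm across, 55 mm tall, standing. Origin at the centre of its lower end.
- tin: Bystander: loose closed tin with an orange band, 60 mm across, 65 mm tall. Origin at the centre of its underside.
- tape: Bystander: loose yellow tape measure with a black disc on each side, 62 (x) by 32 (y) by 58 mm tall. Origin at the centre of its underside.
Not all that is in view belongs to the job. Of the things that look like the alu_block, take the one that is farthest to the robot's right at the start.

How it is judged:
On the way, in this order (a step that is already met when the one before it is completed fails the run):
1. the post stands upright in the chalk square in the middle of the base plate, the blocks and the cap still on the table (horizontal distance between post and base_plate below 0.012 m and height (world z) of post between 0.006 and 0.014 m and angle between post's own z axis and vertical below 0.08 rad and (angle between the x axis of post and the x axis of base_plate, either way round below 0.22 rad or angle between the x axis of post and the y axis of base_plate, either way round below 0.22 rad) and linear speed of post below 0.02 m/s and angular speed of post below 0.2 rad/s and height (world z) of each of copper_block, alu_block, cap below 0.006 m), for 0.2 s.
2. both chill blocks stand beside the post, copper towards the red clamp and aluminium towards the blue clamp (horizontal distance between post and base_plate below 0.012 m and height (world z) of post between 0.006 and 0.014 m and angle between each of post, copper_block, alu_block's own z axis and vertical below 0.08 rad and (angle between the x axis of post and the x axis of base_plate, either way round below 0.22 rad or angle between the x axis of post and the y axis of base_plate, either way round below 0.22 rad) and linear speed of each of post, copper_block, alu_block below 0.02 m/s and angular speed of each of post, copper_block, alu_block below 0.2 rad/s and horizontal distance between copper_block and post between 0.03 and 0.055 m and horizontal distance between copper_block and red_clamp below 0.09 m and x of copper_block in the frame of base_plate between -0.013 and 0.013 m and height (world z) of copper_block between 0.006 and 0.014 m and angle between the y axis of each of copper_block, alu_block and the y axis of base_plate, either way round below 0.22 rad and horizontal distance between alu_block and post between 0.03 and 0.055 m and horizontal distance between alu_block and blue_clamp below 0.09 m and x of alu_block in the frame of base_plate between -0.013 and 0.013 m and height (world z) of alu_block between 0.006 and 0.014 m), for 0.2 s.
3. the cap lies centred on top of the post (horizontal distance between cap and post below 0.01 m and height (world z) of cap between 0.066 and 0.075 m and angle between cap's own z axis and vertical below 0.08 rad and (angle between the x axis of cap and the x axis of base_plate, either way round below 0.22 rad or angle between the x axis of cap and the y axis of base_plate, either way round below 0.22 rad) and linear speed of cap below 0.02 m/s and angular speed of cap below 0.2 rad/s), for 0.2 s.
At the end, for the whole second after the job is handed in: At rest and upright: post within 12 mm of plate centre; each block within 13 mm of the centre line, 30 to 55 mm from the post (centres), copper under 90 mm from the red clamp, aluminium from the blue; cap on the post, nut up, within 10 mm; tilt under 0.08, all square to the plate within 0.22 rad (all of step 2 and all of step 3); the robot touches nothing.
It fails at once if the pipe, the tin or the tape measure is shifted by more than 25 mm or knocked over ((distance of pipe from where it was at the start of the episode above 0.025 m or angle between pipe's own z axis and vertical above 0.5 rad) or (distance of tin from where it was at the start of the episode above 0.025 m or angle between tin's own z axis and vertical above 0.5 rad) or (distance of tape from where it was at the start of the episode above 0.025 m or angle between tape's own z axis and vertical above 0.5 rad)).
It also fails if it takes over 99 s, if anything falls off the work surface, if the arm or the gripper's body presses on something with over 40 N, if the wrist force passes 120 N, or if a joint passes its speed limit or range.

## Robot

A 6-joint arm with a two-finger parallel gripper is mounted at the origin on the work surface. World frame = base frame: x ahead of the robot, y to its left, z up, the work surface at z = 0. Lengths are in m, angles in rad, forces in N, time in s.
With the tool pointing down it reaches from about 0.4 to 0.825 m from the base axis. Payload 7 kg.
Tool frame: the origin (TCP) lies midway between the tips of the shut fingers; the grasp point (between the pads) lies 19 mm behind it; z points along the fingers, y is the line along which they close (so a half turn about z gives the same grasp; the last joint's range is limited). The gripper opens to 88 mm and grips with 3 to 60 N. Pads are 19 mm wide; open, the fingers measure 130 mm over their backs; the gripper's body (78 mm by 193 mm) begins 47 mm behind the grasp point.
Start: joints at [1.547, 0.359, 0.012, 0, -1.224, -0.288], TCP at [0.207, 0.642, 0.227] pointing down, gripper open.
Joint ranges: [-3.07, 3.07], [-1.43, 2.12], [-1.02, 1.25], [-3.03, 1.67], [-3.05, -0], [-3.03, 3.03]. Speed limits (rad/s): [2.39, 2.39, 3.01, 3.14, 3.14, 3.14].

## Interface

Orientations are given as [roll, pitch, yaw] about the fixed x, y, z axes, in that order (R = Rz(yaw) Ry(pitch) Rx(roll)).
In Python, from station import monitor, viewer, arm gives the robot as it stands.
- The arm moves only by the tool move_arm, never from a script. Its argument "deltas" is a list that holds one entry, the list of rows, each a list of 7 numbers: the turn, a rotation vector about the tool's x, y, z in degrees, then the shift along the tool's x, y, z in m, then the finger opening in m, from 0 to 0.0876. A call has 1 to 12 rows; each row is the pose to reach, as a shift and turn from the pose commanded when the call began, along the tool's axes at that moment; what a row does not reach only later rows make up. A row lasts 1/12 s, in which the tool goes at most 41.7 mm and 7.16 degrees, less where a joint would pass 70% of its speed; a pose out of reach is approached as far as the arm can. A call with a gripper value outside its range is refused whole. The fingers move at their own pace and stop on an object; "force" is the grip in N (left out, the last holds). Time passes only in rows, so rows that repeat a pose let the fingers close. It gives the time, the measured TCP pose, the force and the opening at its end, in the units of the state.
- monitor.get_state(): the state, without advancing time (a new reading comes with each control period).
- viewer.grab_frame(name): name is "scene" or "side" or "wrist"; returns a dict with "frame" (400x640x3 uint8, blue, green, red), "vfov" (degrees; the focal length in pixels is half the picture's height over the tangent of half this angle, whatever the lens; pixels are square), "cx", "cy" (the principal point, pixels), "D" ([k1, k2, p1, p2, k3] as OpenCV has them; the pictures are not rectified), "xyz" and "orientation" of the camera in the world; the wrist camera has in their place "hand_eye" (4x4, takes a point from camera to tool coordinates, whose origin is the TCP and whose axes are the flange's). Camera axes: x right, y down, z forward; pixel columns grow to the right and rows downward; lengths in m; the calibration is good to about 2 mm. A picture is of the moment at which its call begins: read the wrist's pose just before it. There is no depth.
- arm.job_done(): hands the job in, once; it reports no verdict.
The state is a dict: "t": time; "q": joint angles; "qd": joint speeds; "joint_efforts": joint torques, N m; "eef_pos": TCP position; "ee_rot": TCP orientation; "force": force on the tool from outside, world axes, zero at the start; "moment": the same for the moment, N m; "width": finger opening in m.
Only numpy, scipy, OpenCV 4.12 (cv2) and the standard library are available. Lean on these libraries where they do the work, as an engineer would, in place of code of your own. Each camera call takes 0.05 s, during which the arm holds its last target. There are 200 camera calls.

## Working session

There is one attempt and no reset: what is moved stays moved. The work goes in short steps, Python scripts to look and compute and a tool call to move; the robot and the scene stay as the last step left them, time stands still between calls to the robot, and variables do not carry over. Pictures are saved under pics/ and viewed, on a budget of 14 in all, crops included, one or two more only if the job needs it, and the job is handed in when it is done.

Besides the shell and the picture viewer there is one more tool, called after "Request:" as name(argument=value, ...), one argument or row to a line, values as JSON. move_arm: Moves the arm, as the interface text tells. Its arguments: {"type":"object","properties":{"deltas":{"type":"array","items":{"type":"array","items":{"type":"array","items":{"type":"number"}}}},"force":{"type":"number"}},"required":["deltas"]}

```bash
ls; mkdir -p pics; cat > h.py <<'E'
import numpy as np,cv2
from scipy.spatial.transform import Rotation as R
from station import monitor,viewer,arm
def grab(n):
    s=monitor.get_state(); f=viewer.grab_frame(n)
    if 'hand_eye' in f:
        T=np.eye(4);T[:3,:3]=R.from_euler('xyz',s['ee_rot']).as_matrix();T[:3,3]=s['eef_pos']
        f['T']=T@np.array(f['hand_eye'])
    else:
        T=np.eye(4);o=np.array(f['orientation']);T[:3,:3]=o if o.shape==(3,3) else R.from_euler('xyz',o).as_matrix();T[:3,3]=f['xyz'];f['T']=T
    fl=200/np.tan(np.radians(f['vfov'])/2)
    f['K']=np.array([[fl,0,f['cx']],[0,fl,f['cy']],[0,0,1.]]);f['D']=np.array(f['D'],float)
    return f
def ray(f,px,z):
    p=cv2.undistortPoints(np.array(px,float).reshape(-1,1,2),f['K'],f['D']).reshape(-1,2)
    d=np.c_[p,np.ones(len(p))]@f['T'][:3,:3].T;o=f['T'][:3,3]
    return (o+d*((z-o[2])/d[:,2])[:,None])[:,:2]
def proj(f,P):
    Ti=np.linalg.inv(f['T']);c=np.array(P,float).reshape(-1,3)@Ti[:3,:3].T+Ti[:3,3]
    return cv2.projectPoints(c,np.zeros(3),np.zeros(3),f['K'],f['D'])[0].reshape(-1,2)
E
python3 - <<'E'
from h import *
import pickle
print(monitor.get_state())
d={}
for n in('scene','side','wrist'):
    f=grab(n);d[n]=f;cv2.imwrite(f'pics/{n}0.png',f['frame']);print(n,f['T'].round(3).tolist(),f['vfov'],f['D'])
pickle.dump(d,open('f0.pkl','wb'))
cv2.imwrite('pics/a.png',np.vstack([cv2.resize(d[n]['frame'],(480,300)) for n in('scene','side')]))
E
```

```text
pics
{'t': 0.0, 'q': array([ 1.54711312e+00,  3.59383483e-01,  1.10500481e-02, -3.39380990e-04,
       -1.22404767e+00, -2.88094049e-01]), 'qd': array([ 2.13419477e-04, -7.62888851e-04,  4.90409671e-04,  8.57877194e-05,
        2.95596189e-04,  3.91352956e-04]), 'joint_efforts': array([-3.94483031e-04, -5.82716274e+01,  2.93054366e+01,  6.99729323e+00,
        7.06183855e-03, -1.61405947e-04]), 'eef_pos': array([0.20694048, 0.64199669, 0.22562296]), 'ee_rot': array([ 3.13998254e+00, -1.44427248e-04, -3.11892732e-01]), 'force': array([-0.62956492, -0.01446268,  0.1432073 ]), 'moment': array([0.07944104, 0.0075493 , 0.02020128]), 'width': 0.08745651484245663}
scene [[0.527, 0.685, -0.502, 1.062], [0.85, -0.423, 0.315, -0.334], [0.003, -0.593, -0.805, 0.945], [0.0, 0.0, 0.0, 1.0]] 52.48474173034207 [0.01383276 0.         0.         0.         0.        ]
side [[-0.997, -0.042, 0.064, 0.466], [-0.075, 0.696, -0.714, 0.784], [-0.015, -0.717, -0.697, 0.813], [0.0, 0.0, 0.0, 1.0]] 52.63682879274896 [-0.07770033  0.          0.          0.          0.        ]
wrist [[-0.308, -0.914, -0.265, 0.279], [-0.952, 0.296, 0.083, 0.619], [0.002, 0.278, -0.961, 0.385], [0.0, 0.0, 0.0, 1.0]] 69.33091907127799 [-0.00665964  0.          0.          0.          0.        ]
```

View pics/scene0.png

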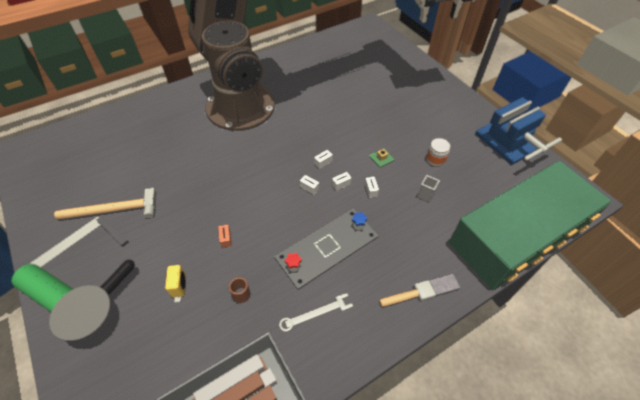

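View pics/side0.png

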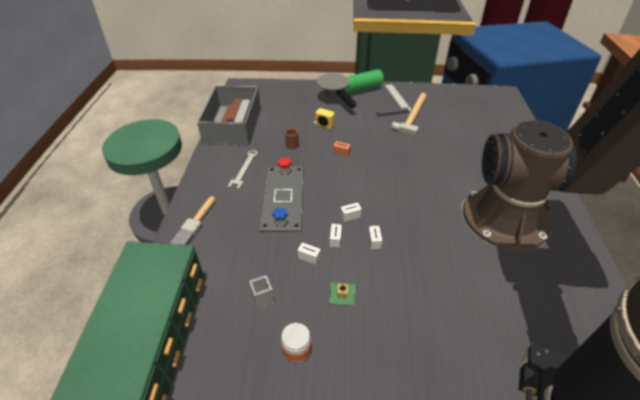

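The scene view shows the post at (428,188), cap (382,157), copper block (224,236), plate centre (327,246), red clamp (293,262), blue clamp (360,220), tin (438,150), pipe (239,290) and tape (175,280). Four silver blocks sit at (323,158), (310,184), (342,181) and (372,187). Next I compute positions from both views.

```bash
python3 - <<'E'
from h import *
import pickle
d=pickle.load(open('f0.pkl','rb'))
S=dict(post=(429,182,.06),cap=(382,157,.01),copper=(224,231,.034),plate=(327,246,.01),red=(293,260,.04),blue=(360,217,.04),tin=(440,145,.065),pipe=(239,284,.055),tape=(175,272,.058),a=(323,156,.034),b=(310,182,.034),c=(342,179,.034),d=(372,185,.034))
for k,(u,v,z) in S.items(): print(k,ray(d['scene'],(u,v),z).round(3))
T=dict(post=(261,284,.06),cap=(343,293,.006),copper=(342,147,.034),plate=(284,195,.01),red=(285,161,.04),blue=(280,213,.04),tin=(296,336,.065),a=(376,232,.034),b=(351,209,.034),c=(336,230,.034),d=(309,249,.034))
print()
for k,(u,v,z) in T.items(): print(k,ray(d['side'],(u,v),z).round(3))
cr=[cv2.resize(d['scene']['frame'][140:270,205:455],None,fx=3,fy=3,interpolation=2)]
cv2.imwrite('pics/c1.png',cr[0])
E
```

```text
post [[0.625 0.292]]
cap [[0.448 0.269]]
copper [[ 0.455 -0.255]]
plate [[ 0.623 -0.042]]
red [[ 0.627 -0.144]]
blue [[0.609 0.071]]
tin [[0.537 0.409]]
pipe [[ 0.622 -0.286]]
tape [[ 0.515 -0.402]]
a [[0.368 0.105]]
b [[0.433 0.02 ]]
c [[0.472 0.104]]
d [[0.535 0.165]]

post [[0.625 0.295]]
cap [[0.444 0.272]]
copper [[ 0.458 -0.243]]
plate [[ 0.619 -0.039]]
red [[ 0.628 -0.156]]
blue [[0.615 0.06 ]]
tin [[0.536 0.414]]
a [[0.365 0.106]]
b [[0.428 0.028]]
c [[0.466 0.105]]
d [[0.53 0.17]]
```

View pics/c1.png

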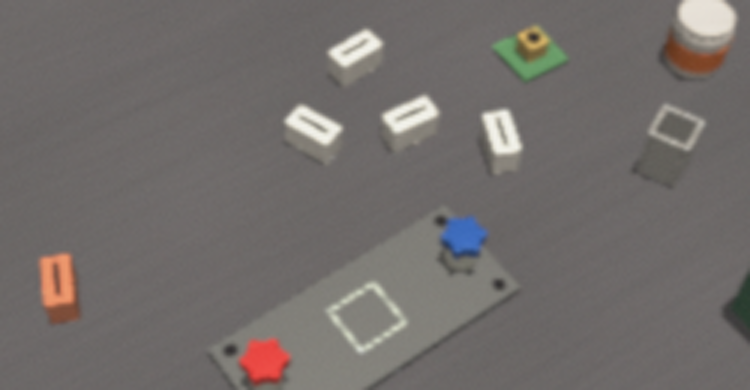

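Silver candidates in the scene view are (323,158) y≈0.105, (310,184) y≈0.02, (342,181) y≈0.105 and (372,187) y≈0.165. The one at (310,184) has the smallest y, so it is farthest to the robot's right and is the alu_block; the crop confirms it's a bright silver slotted block at crop pixel (313,130). Now moving to hover over the post.

Request:
move_arm(
  deltas=[
    [[0,0,0,0.48,0.19,0,0.0876],[0,0,0,0.48,0.19,0,0.0876],[0,0,0,0.48,0.19,0,0.0876],[0,0,0,0.48,0.19,0,0.0876],[0,0,0,0.48,0.19,0,0.0876],[0,0,0,0.48,0.19,0,0.0876],[0,0,0,0.48,0.19,0,0.0876],[0,0,0,0.48,0.19,0,0.0876],[0,0,0,0.48,0.19,0,0.0876],[0,0,0,0.48,0.19,0,0.0876],[0,0,0,0.48,0.19,0,0.0876],[0,0,0,0.48,0.19,0,0.0876]],
  ],
  force=30,
)

```text
t: 1.15
eef_pos: [0.5943, 0.323, 0.2264]
ee_rot: [3.141, 0.0, -0.312]
force: [0.7, 0.4, 0.1]
width: 0.0878
```

Request:
move_arm(
  deltas=[
    [[0,0,0,0.02,0,0,0.0876],[0,0,0,0.02,0,0,0.0876],[0,0,0,0.02,0,0,0.0876],[0,0,0,0.02,0,0,0.0876]],
  ],
)

```text
t: 1.48
eef_pos: [0.6118, 0.3184, 0.226]
ee_rot: [3.141, 0.001, -0.312]
force: [-0.5, -0.2, -0.8]
width: 0.0873
```

```bash
cat >> h.py <<'E'
def delta(x,y,z,yaw=None):
    "shift in tool axes (m) and turn about tool z (deg) from the measured pose; yaw folded to a half turn"
    s=monitor.get_state();M=R.from_euler('xyz',s['ee_rot']).as_matrix();p=np.array(s['eef_pos'])
    sh=M.T@(np.array([x,y,z])-p);y0=s['ee_rot'][2];t=0
    if yaw is not None: t=-np.degrees((yaw-y0+np.pi/2)%np.pi-np.pi/2)
    print('t',round(s['t'],2),'pos',p.round(4),'yaw',round(y0,3),'q6',s['q'][5].round(2),'w',round(s['width'],4),'F',np.array(s['force']).round(1),'| shift',sh.round(4),'turn',round(t,1))
E
python3 - <<'E'
from h import *
import pickle
f=grab('wrist');pickle.dump(f,open('w1.pkl','wb'));cv2.imwrite('pics/w1.png',f['frame']);delta(.625,.293,.2)
E
```

```text
t 1.53 pos [0.6115 0.3189 0.2263] yaw -0.311 q6 0.5 w 0.088 F [-0.7  0.9 -0.1] | shift [0.0208 0.0205 0.0263] turn 0
```

View pics/w1.png

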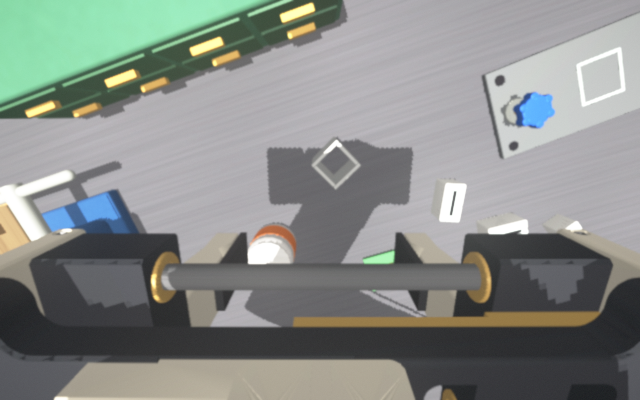

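Wrist view: post top ring is a diamond with corners ≈(312,164),(336,139),(360,163),(336,189); blue clamp at (537,110), chalk square centre ≈(601,76), alu candidate blocks at right, tool cabinet at upper left.

```bash
python3 - <<'E'
from h import *
import pickle
f=pickle.load(open('w1.pkl','rb'));im=f['frame']
g=cv2.cvtColor(im,6)
def blob(x0,y0,x1,y1,th,z):
    m=(g[y0:y1,x0:x1]>th).astype(np.uint8)
    c=max(cv2.findContours(m,0,2)[0],key=cv2.contourArea).reshape(-1,2)+[x0,y0]
    P=ray(f,c,z); r=cv2.minAreaRect((P*1000).astype(np.float32)); return r, c.min(0),c.max(0)
print('ring grey samples',g[164,305:370:3])
for th in(145,160,175):print('post',th,blob(300,125,372,205,th,.06))
for th in(200,220,235):print('chalk',th,blob(560,30,640,120,th,.01))
print('cabinet floor pts',ray(f,[(340,15),(240,60),(100,105)],0).round(3))
d=pickle.load(open('f0.pkl','rb'))['scene'];im=d['frame'];g=cv2.cvtColor(im,6);f=d
for th in(150,170,190):print('chalk scene',th,blob(308,228,347,264,th,.01))
hsv=cv2.cvtColor(im,cv2.COLOR_BGR2HSV)
for n,lo,hi,z in(('red',(0,180,120),(6,255,255),.04),('blue',(105,150,80),(125,255,255),.04)):
    m=cv2.inRange(hsv,lo,hi);m[:200]=0;m[300:]=0;m[:,:270]=0;m[:,400:]=0
    M=cv2.moments(m,True);print(n,ray(d,(M['m10']/M['m00'],M['m01']/M['m00']),z-.005))
E
```

```text
ring grey samples [107 107 133 193 151 132 117 106 107 107 107 109 107 116 131 133 136 175
 175 109 108 108]
post 145 (((636.0745239257812, 292.9020080566406), (78.71327209472656, 70.5517349243164), 72.07290649414062), array([300, 125]), array([371, 188]))
post 160 (((628.7392578125, 294.7165832519531), (41.2630615234375, 39.4757194519043), 26.637062072753906), array([312, 139]), array([359, 188]))
post 175 (((628.6366577148438, 294.6880187988281), (39.725067138671875, 39.57440185546875), 26.95125389099121), array([313, 140]), array([359, 187]))
chalk 200 (((622.1729736328125, -34.567649841308594), (82.14060974121094, 100.8570785522461), 84.8641586303711), array([560,  37]), array([627, 119]))
chalk 220 (((622.84765625, -42.081398010253906), (53.97700881958008, 53.790870666503906), 3.8544058799743652), array([576,  47]), array([625, 106]))
chalk 235 (((622.8436889648438, -42.10739517211914), (53.05934143066406, 52.85012435913086), 3.867960214614868), array([577,  47]), array([624, 106]))
cabinet floor pts [[0.785 0.238]
 [0.776 0.368]
 [0.783 0.557]]
chalk scene 150 (((621.1193237304688, -40.59346389770508), (55.20209503173828, 54.76738739013672), 3.5391509532928467), array([314, 234]), array([340, 257]))
chalk scene 170 (((622.197509765625, -57.387168884277344), (52.229286193847656, 21.381851196289062), 9.878628730773926), array([314, 241]), array([331, 257]))
chalk scene 190 (((630.1174926757812, -63.89809036254883), (7.83383321762085, 1.9482471942901611), 9.830440521240234), array([320, 251]), array([322, 253]))
red [[ 0.62281963 -0.14445503]]
blue [[0.60885925 0.06843132]]
```

Request:
move_arm(
  deltas=[
    [[0,0,-44.8,0.024,0.018,0.05,0.0876],[0,0,-44.8,0.024,0.018,0.08,0.0876],[0,0,-44.8,0.024,0.018,0.08,0.0876],[0,0,-44.8,0.024,0.018,0.08,0.0876],[0,0,-44.8,0.024,0.018,0.08,0.0876],[0,0,-44.8,0.024,0.018,0.08,0.0876],[0,0,-44.8,0.024,0.018,0.08,0.0876],[0,0,-44.8,0.024,0.018,0.08,0.0876],[0,0,-44.8,0.024,0.018,0.08,0.0876]],
  ],
)

```text
t: 2.28
eef_pos: [0.6288, 0.295, 0.1469]
ee_rot: [-3.141, -0.0, 0.47]
force: [0.3, -0.2, 1.1]
width: 0.0877
```

```bash
python3 - <<'E'
from h import *
f=grab('wrist');cv2.imwrite('pics/w2.png',f['frame']);delta(.6287,.2947,.025,.471)
E
```

```text
t 2.33 pos [0.6289 0.2948 0.1469] yaw 0.47 q6 1.32 w 0.0877 F [0.4 0.2 0.6] | shift [-0.0003  0.      0.1219] turn -0.1
```

View pics/w2.png

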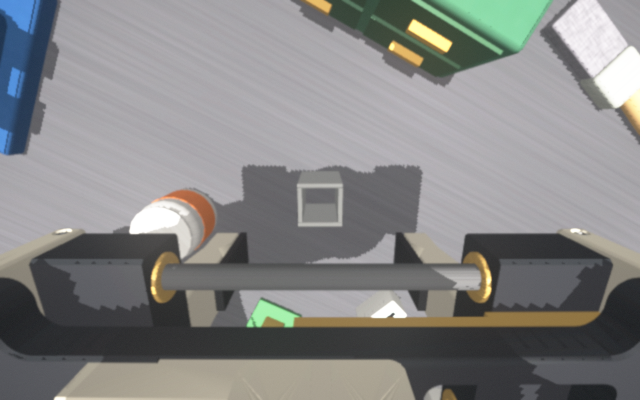

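The post is square to the gripper and centred (columns 298–342, fingers symmetric about 320). Descend, grip and lift.

Request:
move_arm(
  deltas=[
    [[0,0,0,0,0,0.04,0.0876],[0,0,0,0,0,0.08,0.0876],[0,0,0,0,0,0.105,0.0876],[0,0,0,0,0,0.12,0.0876],[0,0,0,0,0,0.12,0.0876],[0,0,0,0,0,0.12,0.03],[0,0,0,0,0,0.12,0.03],[0,0,0,0,0,0.12,0.03],[0,0,0,0,0,0.12,0.03],[0,0,0,0,0,0.12,0.03],[0,0,0,0,0,0.12,0.03],[0,0,0,0,0,0.12,0.03]],
  ],
  force=30,
)

```text
t: 3.33
eef_pos: [0.6296, 0.2941, 0.0271]
ee_rot: [-3.141, -0.001, 0.47]
force: [0.4, -0.2, -0.5]
width: 0.0463
```

Request:
move_arm(
  deltas=[
    [[0,0,0,0,0,0,0.03],[0,0,0,0,0,-0.01,0.03],[0,0,0,0,0,-0.03,0.03],[0,0,0,0,0,-0.06,0.03],[0,0,0,0,0,-0.09,0.03],[0,0,0,0,0,-0.1,0.03],[0,0,0,0,0,-0.1,0.03]],
  ],
)

```text
t: 3.92
eef_pos: [0.631, 0.295, 0.1306]
ee_rot: [-3.141, -0.006, 0.47]
force: [0.3, 1.3, -2.0]
width: 0.0396
```

```bash
python3 - <<'E'
from h import *
delta(.622,-.0415,.13,.067)
E
```

```text
t 3.92 pos [0.631  0.295  0.1306] yaw 0.47 q6 1.32 w 0.0396 F [ 0.3  1.3 -2. ] | shift [-0.1606  0.2959 -0.0006] turn 23.1
```

Request:
move_arm(
  deltas=[
    [[0,0,4,-0.013,0.024,0,0.03],[0,0,8,-0.033,0.06,0,0.03],[0,0,12,-0.054,0.1,0,0.03],[0,0,16,-0.076,0.14,0,0.03],[0,0,20,-0.098,0.18,0,0.03],[0,0,23.1,-0.119,0.22,0,0.03],[0,0,23.1,-0.138,0.255,0,0.03],[0,0,23.1,-0.152,0.28,0,0.03],[0,0,23.1,-0.16,0.295,0,0.03],[0,0,23.1,-0.16,0.295,0,0.03],[0,0,23.1,-0.16,0.295,0,0.03]],
  ],
)

```text
t: 4.83
eef_pos: [0.6191, -0.043, 0.1248]
ee_rot: [-3.142, 0.003, 0.064]
force: [0.8, 0.6, -2.5]
width: 0.0399
```

```bash
python3 - <<'E'
from h import *
import pickle
f=grab('wrist');pickle.dump(f,open('w3.pkl','wb'));cv2.imwrite('pics/w3.png',f['frame']);delta(.622,-.0415,.037,.067)
E
```

```text
t 4.88 pos [ 0.6195 -0.042   0.1251] yaw 0.065 q6 1.39 w 0.0396 F [ 0.1  0.8 -2.9] | shift [ 0.0027 -0.0003  0.0881] turn -0.1
```

View pics/w3.png

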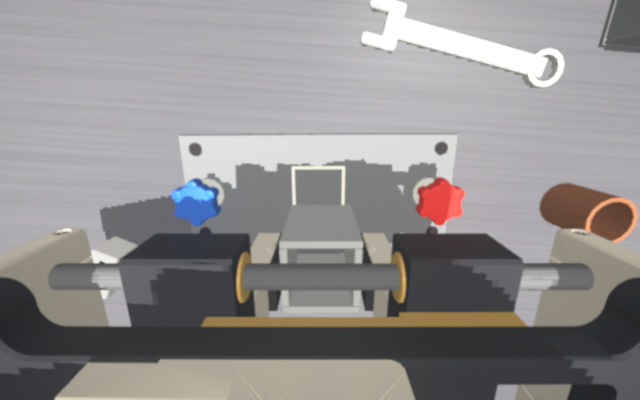

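Post held upright and square over the plate; chalk far edge from (293,168) to (344,168), plate far corners (180,135) and (457,135), clamps at (195,203) and (441,201).

```bash
python3 - <<'E'
from h import *
import pickle
f=pickle.load(open('w3.pkl','rb'))
P=ray(f,[(180,135),(457,135),(293,168),(344,168)],.01);print(P.round(4))
for a,b,o in((0,1,.055),(2,3,.0255)):
    u=P[a]-P[b];u/=np.linalg.norm(u);n=np.array([u[1],-u[0]]);print('yaw',np.arctan2(-u[0],u[1]),'centre',(P[a]+P[b])/2-n*o)
E
```

```text
[[ 0.6693  0.0902]
 [ 0.6854 -0.1658]
 [ 0.645  -0.0153]
 [ 0.6481 -0.0639]]
yaw 0.06306628668428446 centre [ 0.62247595 -0.04123354]
yaw 0.06294713734742448 centre [ 0.62107333 -0.04119801]
```

Request:
move_arm(
  deltas=[
    [[0,0,0,0.003,0,0.03,0.03],[0,0,0,0.003,0,0.055,0.03],[0,0,0,0.003,0,0.07,0.03],[0,0,0,0.003,0,0.08,0.03],[0,0,0,0.003,0,0.085,0.03],[0,0,0,0.003,0,0.087,0.03],[0,0,0,0.003,0,0.088,0.03],[0,0,0,0.003,0,0.088,0.03]],
  ],
)

```text
t: 5.55
eef_pos: [0.6241, -0.0409, 0.0393]
ee_rot: [-3.142, -0.001, 0.068]
force: [0.3, 0.7, -2.1]
width: 0.04
```

```bash
python3 - <<'E'
from h import *
delta(.623,-.0412,.037,.063)
E
```

```text
t 5.55 pos [ 0.6241 -0.0409  0.0393] yaw 0.068 q6 1.39 w 0.04 F [ 0.3  0.7 -2.1] | shift [-0.0011  0.0003  0.0023] turn 0.3
```

Not yet in contact: down 2.5 mm more, then release and lift.

Request:
move_arm(
  deltas=[
    [[0,0,0,-0.001,0,0.001,0.03],[0,0,0,-0.001,0,0.002,0.03],[0,0,0,-0.001,0,0.0025,0.03],[0,0,0,-0.001,0,0.0025,0.03],[0,0,0,-0.001,0,0.0025,0.03]],
  ],
)

```text
t: 5.97
eef_pos: [0.6228, -0.0413, 0.0369]
ee_rot: [-3.142, -0.001, 0.067]
force: [-2.6, 1.3, 5.2]
width: 0.0403
```

Request:
move_arm(
  deltas=[
    [[0,0,0,0,0,0,0.06],[0,0,0,0,0,0,0.07],[0,0,0,0,0,0,0.07],[0,0,0,0,0,0,0.07],[0,0,0,0,0,-0.01,0.07],[0,0,0,0,0,-0.04,0.07],[0,0,0,0,0,-0.08,0.07],[0,0,0,0,0,-0.12,0.0876],[0,0,0,0,0,-0.15,0.0876],[0,0,0,-0.03,0,-0.17,0.0876],[0,0,0,-0.06,0,-0.17,0.0876],[0,0,0,-0.06,0,-0.17,0.0876]],
  ],
)

```text
t: 6.97
eef_pos: [0.5591, -0.0457, 0.2087]
ee_rot: [-3.14, -0.002, 0.066]
force: [-0.6, 0.3, -2.0]
width: 0.0872
```

```bash
python3 - <<'E'
from h import *
import pickle
f=grab('wrist');pickle.dump(f,open('w4.pkl','wb'));cv2.imwrite('pics/w4.png',f['frame']);delta(.455,-.25,.2,None)
E
```

```text
t 7.02 pos [ 0.5609 -0.0455  0.2082] yaw 0.067 q6 1.37 w 0.0875 F [0.8 0.1 0.2] | shift [-0.1193  0.197   0.0077] turn 0
```

View pics/w4.png

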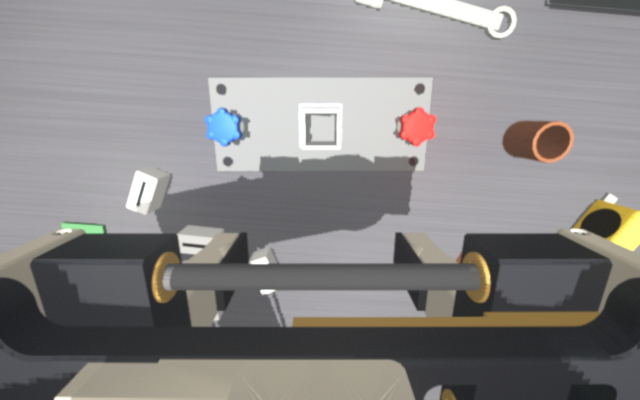

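Post stands inside the chalk square (ring 299–342 × 103–150). On to the copper block.

Request:
move_arm(
  deltas=[
    [[0,0,0,-0.153,0.195,0,0.0876],[0,0,0,-0.153,0.195,0,0.0876],[0,0,0,-0.153,0.195,0,0.0876],[0,0,0,-0.153,0.195,0,0.0876],[0,0,0,-0.153,0.195,0,0.0876],[0,0,0,-0.153,0.195,0,0.0876],[0,0,0,-0.153,0.195,0,0.0876],[0,0,0,-0.153,0.195,0,0.0876],[0,0,0,-0.153,0.195,0,0.0876]],
  ],
)

```text
t: 7.77
eef_pos: [0.4233, -0.2505, 0.2062]
ee_rot: [3.141, -0.0, 0.066]
force: [0.5, 1.1, 0.1]
width: 0.0877
```

```bash
cat >> h.py <<'E'
def toprect(f,m,z):
    "min-area rectangle (mm, world) of the largest blob of a mask, cast on height z; yaw of the long side"
    c=max(cv2.findContours(m,0,2)[0],key=cv2.contourArea).reshape(-1,2)
    r=cv2.minAreaRect((ray(f,c,z)*1000).astype(np.float32));b=cv2.boxPoints(r);e=[b[1]-b[0],b[2]-b[1]];e=max(e,key=np.linalg.norm)
    print('centre',np.round(r[0],1),'size',np.round(r[1],1),'long yaw',round(float(np.arctan2(e[1],e[0])),3),'px',c.min(0),c.max(0))
E
python3 - <<'E'
from h import *
import pickle
f=pickle.load(open('w4.pkl','rb'))
b=ray(f,[(299,103),(342,103),(343,150),(299,150)],.07);print('post',b.mean(0));c=ray(f,[(208,78),(432,78),(424,171),(217,171)],.01);print('plate',c.mean(0))
f=grab('wrist');pickle.dump(f,open('w5.pkl','wb'));h=cv2.cvtColor(f['frame'],40)
m=cv2.inRange(h,(0,90,60),(14,255,255));m[240:]=0
n,l,s,_=cv2.connectedComponentsWithStats(m);print(s)
k=f['frame'][:240];cv2.imwrite('pics/w5.png',k)
delta(.455,-.25,.2)
E
```

```text
post [ 0.6242606  -0.04170853]
plate [ 0.62294873 -0.04118568]
[[     0      0    640    400 254972]
 [   350      0     40     21    575]
 [   373      0      8      1      8]
 [   324    127      4      7      7]
 [   329    127      2      1      2]
 [   332    128      1      1      1]
 [   334    129      1      1      1]
 [   336    130      1      1      1]
 [   338    131      2      1      2]
 [   341    132      1      1      1]
 [   343    133      1      1      1]
 [   322    135      2      4      4]
 [   345    134      1      1      1]
 [   333    138      4      2      4]
 [   319    140      3      6      6]
 [   331    140      2      4      4]
 [   335    141      1      2      2]
 [   330    145      1      1      1]
 [   334    144      1      1      1]
 [   311    147     31     29    396]
 [   328    147      2      4      4]
 [   333    146      1      1      1]
 [   332    148      1      2      2]
 [   331    151      1      1      1]
 [   327    152      1      1      1]
 [   330    153      1      1      1]]
t 7.82 pos [ 0.4236 -0.25    0.2062] yaw 0.067 q6 1.77 w 0.0875 F [ 0.1 -0.4  0.2] | shift [0.0313 0.0021 0.0062] turn 0
```

View pics/w5.png

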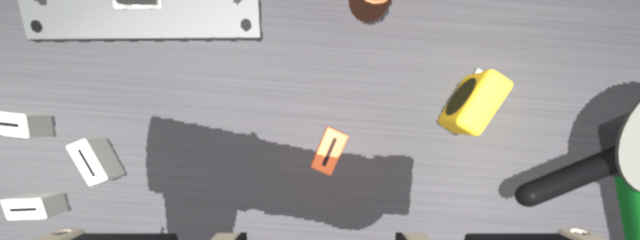

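Copper top at (330,151), half in the gripper's shadow; the target silver block at (88,162), the others at (10,125) and (22,208), so (88,162) is still the rightmost. Tape at (476,102), well clear.

```bash
python3 - <<'E'
from h import *
import pickle
f=pickle.load(open('w5.pkl','rb'));h=cv2.cvtColor(f['frame'],40)
m=np.zeros((400,640),np.uint8);m[115:185,300:360]=cv2.inRange(h,(0,60,40),(25,255,255))[115:185,300:360]
m=cv2.morphologyEx(m,3,np.ones((7,7)));toprect(f,m,.034)
g=cv2.cvtColor(f['frame'],6)
for th in(200,220):
    m=np.zeros((400,640),np.uint8);m[130:195,60:130]=(g[130:195,60:130]>th)*255;m=cv2.morphologyEx(m,3,np.ones((7,7)));toprect(f,m,.034)
E
```

```text
centre [ 460.8 -257.7] size [28.1 51.5] long yaw -0.347 px [310 126] [348 175]
centre [430.4  19.8] size [51.9 28.8] long yaw 0.412 px [ 65 138] [107 186]
centre [430.4  19.8] size [51.1 27.9] long yaw 0.412 px [ 66 138] [107 185]
```

Request:
move_arm(
  deltas=[
    [[0,0,85,0.0366,0.01,0.04,0.0876],[0,0,85,0.0366,0.01,0.04,0.0876],[0,0,85,0.0366,0.01,0.04,0.0876],[0,0,85,0.0366,0.01,0.04,0.0876],[0,0,85,0.0366,0.01,0.04,0.0876],[0,0,85,0.0366,0.01,0.04,0.0876],[0,0,85,0.0366,0.01,0.04,0.0876],[0,0,85,0.0366,0.01,0.04,0.0876],[0,0,85,0.0366,0.01,0.04,0.0876],[0,0,85,0.0366,0.01,0.04,0.0876],[0,0,85,0.0366,0.01,0.04,0.0876],[0,0,85,0.0366,0.01,0.04,0.0876]],
  ],
)

```text
t: 8.82
eef_pos: [0.4613, -0.2564, 0.1659]
ee_rot: [3.141, 0.0, -1.421]
force: [0.3, 0.6, 0.2]
width: 0.0876
```

Request:
move_arm(
  deltas=[
    [[0,0,28.7,0,0,0,0.0876],[0,0,28.7,0,0,0,0.0876],[0,0,28.7,0,0,0,0.0876],[0,0,28.7,0,0,0,0.0876],[0,0,28.7,0,0,0,0.0876],[0,0,28.7,0,0,0,0.0876],[0,0,28.7,0,0,0,0.0876]],
  ],
)

```text
t: 9.4
eef_pos: [0.4607, -0.257, 0.166]
ee_rot: [3.141, -0.0, -1.912]
force: [-1.0, 0.1, 0.6]
width: 0.0872
```

```bash
python3 - <<'E'
from h import *
f=grab('wrist');h=cv2.cvtColor(f['frame'],40)
m=cv2.inRange(h,(0,90,50),(20,255,255));m[:100]=0;m[235:]=0;m[:,:240]=0;m[:,400:]=0
m=cv2.morphologyEx(m,3,np.ones((9,9)));toprect(f,m,.034)
cv2.imwrite('pics/w6.png',f['frame'])
delta(.4608,-.2577,.008,-1.918)
E
```

```text
centre [ 459.5 -261.1] size [30.8 50. ] long yaw -0.342 px [297 173] [345 202]
t 9.45 pos [ 0.4606 -0.2572  0.166 ] yaw -1.913 q6 -0.21 w 0.0879 F [ 0.2 -0.2 -0.1] | shift [ 0.0004 -0.0004  0.158 ] turn 0.3
```

View pics/w6.png

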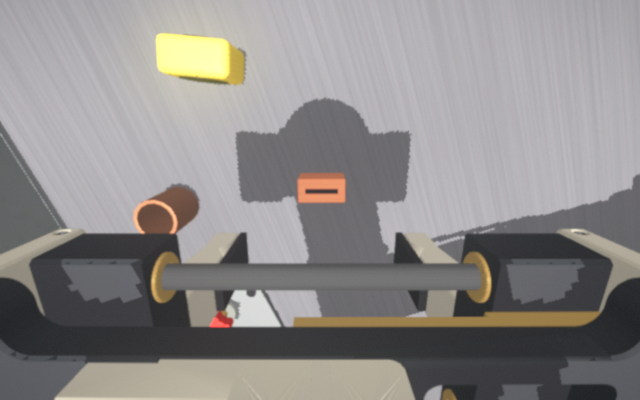

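Copper block is square to the fingers, centred at column 321. Descend, grip and lift.

Request:
move_arm(
  deltas=[
    [[0,0,0,0,0,0.04,0.0876],[0,0,0,0,0,0.08,0.0876],[0,0,0,0,0,0.12,0.0876],[0,0,0,0,0,0.145,0.0876],[0,0,0,0,0,0.157,0.0876],[0,0,0,0,0,0.157,0.08],[0,0,0,0,0,0.157,0.04],[0,0,0,0,0,0.157,0.04],[0,0,0,0,0,0.157,0.04],[0,0,0,0,0,0.157,0.04],[0,0,0,0,0,0.157,0.04],[0,0,0,0,0,0.157,0.04]],
  ],
  force=35,
)

```text
t: 10.45
eef_pos: [0.4606, -0.2577, 0.01]
ee_rot: [-3.14, 0.0, -1.917]
force: [-1.3, 0.8, 5.9]
width: 0.0494
```

Request:
move_arm(
  deltas=[
    [[0,0,0,0,0,0,0.04],[0,0,0,0,0,-0.01,0.04],[0,0,0,0,0,-0.03,0.04],[0,0,0,0,0,-0.07,0.04],[0,0,0,0,0,-0.11,0.04],[0,0,0,0,0,-0.14,0.04],[0,0,0,0,0,-0.15,0.04],[0,0,0,0,0,-0.15,0.04]],
  ],
)

```text
t: 11.12
eef_pos: [0.4616, -0.258, 0.1625]
ee_rot: [-3.136, 0.001, -1.917]
force: [-0.5, 0.4, -3.7]
width: 0.0498
```

```bash
python3 - <<'E'
from h import *
c=np.array([.6235,-.0414]);v=np.array([-np.sin(.064),np.cos(.064)])
p=c-.041*v;print('copper place',p,'alu place',c+.041*v)
delta(p[0],p[1],.15,.064-np.pi/2)
E
```

```text
copper place [ 0.62612221 -0.08231606] alu place [ 6.20877791e-01 -4.83939343e-04]
t 11.12 pos [ 0.4616 -0.258   0.1625] yaw -1.917 q6 -0.21 w 0.0498 F [-0.5  0.4 -3.7] | shift [-0.2211 -0.095   0.0132] turn -23.5
```

Request:
move_arm(
  deltas=[
    [[0,0,-4,-0.018,-0.008,0,0.04],[0,0,-8,-0.046,-0.02,0,0.04],[0,0,-12,-0.08,-0.034,0,0.04],[0,0,-16,-0.115,-0.05,0,0.04],[0,0,-20,-0.15,-0.065,0,0.04],[0,0,-23.5,-0.18,-0.078,0,0.04],[0,0,-23.5,-0.205,-0.089,0.02,0.04],[0,0,-23.5,-0.22,-0.095,0.04,0.04],[0,0,-23.5,-0.221,-0.095,0.05,0.04],[0,0,-23.5,-0.221,-0.095,0.05,0.04],[0,0,-23.5,-0.221,-0.095,0.05,0.04]],
  ],
)

```text
t: 12.03
eef_pos: [0.6228, -0.0825, 0.1069]
ee_rot: [3.137, -0.0, -1.507]
force: [0.6, -0.6, -3.2]
width: 0.05
```

```bash
python3 - <<'E'
from h import *
import pickle
delta(.6261,-.0823,.021,.064-np.pi/2)
f=grab('wrist');pickle.dump(f,open('w7.pkl','wb'));g=grab('scene')
cv2.imwrite('pics/w7.png',np.vstack([f['frame'],cv2.resize(g['frame'][170:300,230:438],(640,400))])[:800:1] if 0 else np.hstack([cv2.resize(f['frame'],(480,300)),cv2.resize(g['frame'][190:290,250:357],(320,300))]))
delta(.6261,-.0823,.021,.064-np.pi/2)
E
```

```text
t 12.03 pos [ 0.6228 -0.0825  0.1069] yaw -1.507 q6 -0.11 w 0.05 F [ 0.6 -0.6 -3.2] | shift [-0.     -0.0037  0.0859] turn -0.0
t 12.13 pos [ 0.6242 -0.0829  0.1093] yaw -1.508 q6 -0.12 w 0.0499 F [-0.8 -0.1 -2.3] | shift [-0.0005 -0.002   0.0883] turn -0.1
```

View pics/w7.png

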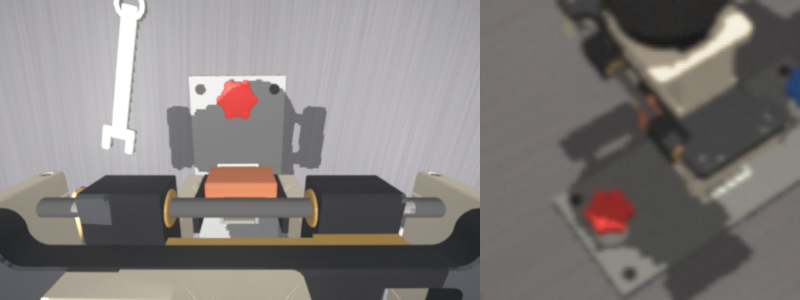

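Aligned with the red clamp and the centre line. Descending.

Request:
move_arm(
  deltas=[
    [[0,0,0,0,-0.001,0.03,0.04],[0,0,0,0,-0.001,0.055,0.04],[0,0,0,0,-0.001,0.07,0.04],[0,0,0,0,-0.001,0.078,0.04],[0,0,0,0,-0.001,0.082,0.04],[0,0,0,0,-0.001,0.085,0.04],[0,0,0,0,-0.001,0.085,0.04],[0,0,0,0,-0.001,0.085,0.04]],
  ],
)

```text
t: 12.8
eef_pos: [0.6264, -0.0821, 0.0253]
ee_rot: [-3.14, -0.0, -1.507]
force: [-0.1, -0.4, -3.1]
width: 0.0496
```

```bash
python3 - <<'E'
from h import *
delta(.6261,-.0823,.020,.064-np.pi/2)
E
```

```text
t 12.8 pos [ 0.6264 -0.0821  0.0253] yaw -1.507 q6 -0.12 w 0.0496 F [-0.1 -0.4 -3.1] | shift [0.0002 0.0003 0.0053] turn -0.0
```

Request:
move_arm(
  deltas=[
    [[0,0,0,0,0,0.002,0.04],[0,0,0,0,0,0.004,0.04],[0,0,0,0,0,0.0055,0.04],[0,0,0,0,0,0.0055,0.04],[0,0,0,0,0,0.0055,0.04]],
  ],
)

```text
t: 13.22
eef_pos: [0.6261, -0.0819, 0.02]
ee_rot: [-3.14, -0.0, -1.507]
force: [-2.6, 1.2, 6.9]
width: 0.05
```

Request:
move_arm(
  deltas=[
    [[0,0,0,0,0,0,0.06],[0,0,0,0,0,0,0.08],[0,0,0,0,0,0,0.08],[0,0,0,0,0,0,0.08],[0,0,0,0,0,-0.01,0.08],[0,0,0,0,0,-0.04,0.08],[0,0,0,0,0,-0.08,0.08],[0,0,0,0,0,-0.12,0.0876],[0,0,0,0,0,-0.15,0.0876],[0,0,0,0,0,-0.17,0.0876],[0,0,0,0,0,-0.17,0.0876]],
  ],
)

```text
t: 14.13
eef_pos: [0.6283, -0.0822, 0.1953]
ee_rot: [-3.132, -0.001, -1.507]
force: [0.4, 0.1, -0.2]
width: 0.0875
```

```bash
python3 - <<'E'
from h import *
delta(.4304,.0198,.17,.412-np.pi/2)
E
```

```text
t 14.13 pos [ 0.6283 -0.0822  0.1953] yaw -1.507 q6 -0.12 w 0.0875 F [ 0.4  0.1 -0.2] | shift [-0.1145  0.1912  0.0235] turn -19.9
```

Request:
move_arm(
  deltas=[
    [[0,0,-19.9,-0.1145,0.191,0.02,0.0876],[0,0,-19.9,-0.1145,0.191,0.02,0.0876],[0,0,-19.9,-0.1145,0.191,0.02,0.0876],[0,0,-19.9,-0.1145,0.191,0.02,0.0876],[0,0,-19.9,-0.1145,0.191,0.02,0.0876],[0,0,-19.9,-0.1145,0.191,0.02,0.0876],[0,0,-19.9,-0.1145,0.191,0.02,0.0876],[0,0,-19.9,-0.1145,0.191,0.02,0.0876],[0,0,-19.9,-0.1145,0.191,0.02,0.0876]],
  ],
)

```text
t: 14.88
eef_pos: [0.4284, 0.0203, 0.1692]
ee_rot: [-3.14, -0.0, -1.159]
force: [0.2, -0.5, 0.4]
width: 0.0878
```

```bash
python3 - <<'E'
from h import *
import pickle
f=grab('wrist');pickle.dump(f,open('w8.pkl','wb'));cv2.imwrite('pics/w8.png',f['frame']);g=cv2.cvtColor(f['frame'],6)
m=np.zeros((400,640),np.uint8);m[100:230,250:400]=(g[100:230,250:400]>215)*255;m=cv2.morphologyEx(m,3,np.ones((7,7)));toprect(f,m,.034)
delta(.4304,.0198,.009,.412-np.pi/2)
E
```

```text
centre [430.   19.7] size [48.2 23.8] long yaw 0.411 px [297 179] [343 201]
t 14.93 pos [0.4285 0.0202 0.1689] yaw -1.16 q6 -0.1 w 0.0877 F [ 0.1 -0.2  0.1] | shift [ 0.0011 -0.0015  0.1599] turn -0.1
```

View pics/w8.png

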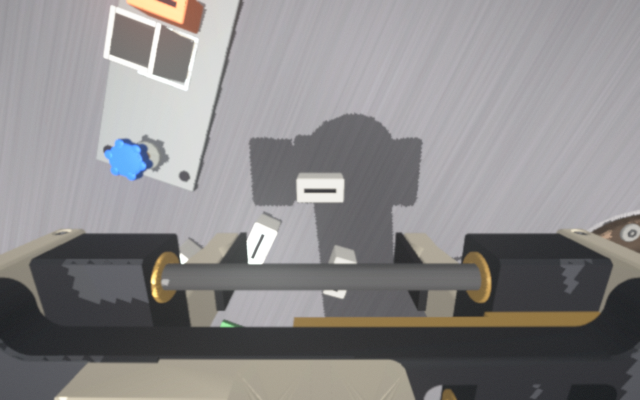

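The target block is centred (297–343, 179–201), neighbours (262,238) and (340,270) clear of the fingers. The post and copper on the plate appear at upper left. Descend and grip.

Request:
move_arm(
  deltas=[
    [[0,0,0,0.001,-0.0015,0.04,0.0876],[0,0,0,0.001,-0.0015,0.08,0.0876],[0,0,0,0.001,-0.0015,0.12,0.0876],[0,0,0,0.001,-0.0015,0.147,0.0876],[0,0,0,0.001,-0.0015,0.159,0.0876],[0,0,0,0.001,-0.0015,0.159,0.08],[0,0,0,0.001,-0.0015,0.159,0.04],[0,0,0,0.001,-0.0015,0.159,0.04],[0,0,0,0.001,-0.0015,0.159,0.04],[0,0,0,0.001,-0.0015,0.159,0.04],[0,0,0,0.001,-0.0015,0.159,0.04],[0,0,0,0.001,-0.0015,0.159,0.04]],
  ],
  force=30,
)

```text
t: 15.93
eef_pos: [0.43, 0.0201, 0.0104]
ee_rot: [-3.14, 0.0, -1.16]
force: [-0.8, 0.7, 5.5]
width: 0.0501
```

Request:
move_arm(
  deltas=[
    [[0,0,0,0,0,0,0.04],[0,0,0,0,0,-0.01,0.04],[0,0,0,0,0,-0.03,0.04],[0,0,0,0,0,-0.07,0.04],[0,0,0,0,0,-0.11,0.04],[0,0,0,0,0,-0.14,0.04],[0,0,0,0,0,-0.15,0.04],[0,0,0,0,0,-0.15,0.04]],
  ],
)

```text
t: 16.6
eef_pos: [0.4312, 0.0207, 0.163]
ee_rot: [-3.135, 0.0, -1.16]
force: [-0.8, 1.2, -0.7]
width: 0.0499
```

```bash
python3 - <<'E'
from h import *
delta(.6209,-.0005,.11,.064-np.pi/2)
E
```

```text
t 16.6 pos [0.4312 0.0207 0.163 ] yaw -1.16 q6 -0.1 w 0.0499 F [-0.8  1.2 -0.7] | shift [ 0.0952 -0.1651  0.0541] turn 19.9
```

Request:
move_arm(
  deltas=[
    [[0,0,4,0.008,-0.014,0,0.04],[0,0,8,0.022,-0.038,0,0.04],[0,0,12,0.038,-0.066,0,0.04],[0,0,16,0.055,-0.096,0,0.04],[0,0,19.9,0.071,-0.123,0,0.04],[0,0,19.9,0.084,-0.146,0.01,0.04],[0,0,19.9,0.093,-0.161,0.03,0.04],[0,0,19.9,0.095,-0.165,0.05,0.04],[0,0,19.9,0.095,-0.165,0.054,0.04],[0,0,19.9,0.095,-0.165,0.054,0.04],[0,0,19.9,0.095,-0.165,0.054,0.04]],
  ],
)

```text
t: 17.52
eef_pos: [0.6179, -0.0015, 0.1053]
ee_rot: [3.14, -0.0, -1.507]
force: [-0.0, 0.3, -1.4]
width: 0.0497
```

```bash
python3 - <<'E'
from h import *
import pickle
f=grab('wrist');cv2.imwrite('pics/w9.png',f['frame']);pickle.dump(f,open('w9.pkl','wb'))
delta(.6209,-.0005,.020,.064-np.pi/2)
E
```

```text
t 17.57 pos [ 0.6185 -0.0013  0.1064] yaw -1.507 q6 -0.25 w 0.0497 F [-0.   0.1 -0.4] | shift [-0.0006 -0.0024  0.0864] turn -0.0
```

View pics/w9.png

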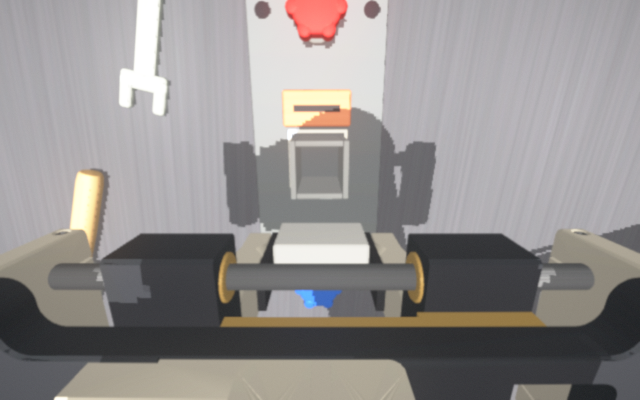

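Copper (284–351, 90–127) and post ring (289–349, 140–198) stand in line under the red clamp; alu block held level. Measuring the copper/post spacing.

```bash
python3 - <<'E'
from h import *
import pickle
f=pickle.load(open('w9.pkl','rb'))
a=ray(f,[(284,90),(351,90),(351,127),(284,127)],.044).mean(0);b=ray(f,[(289,141),(349,141),(350,198),(289,198)],.07);print('copper',a,'post',b.mean(0),np.linalg.norm(a-b.mean(0)))
print('sizes',np.linalg.norm(b[0]-b[1]),np.linalg.norm(b[1]-b[2]))
E
```

```text
copper [ 0.62565684 -0.0818061 ] post [ 0.62179777 -0.04149224] 0.040498147978845024
sizes 0.03960365008490523 0.039129781417138715
```

Request:
move_arm(
  deltas=[
    [[0,0,0,-0.0005,-0.0015,0.03,0.04],[0,0,0,-0.0005,-0.0015,0.055,0.04],[0,0,0,-0.0005,-0.0015,0.068,0.04],[0,0,0,-0.0005,-0.0015,0.076,0.04],[0,0,0,-0.0005,-0.0015,0.08,0.04],[0,0,0,-0.0005,-0.0015,0.081,0.04],[0,0,0,-0.0005,-0.0015,0.081,0.04],[0,0,0,-0.0005,-0.0015,0.081,0.04]],
  ],
)

```text
t: 18.23
eef_pos: [0.621, -0.0005, 0.026]
ee_rot: [-3.139, 0.0, -1.507]
force: [0.4, 0.1, -1.4]
width: 0.0496
```

```bash
python3 - <<'E'
from h import *
delta(.6209,-.0005,.020,.064-np.pi/2)
E
```

```text
t 18.23 pos [ 6.21e-01 -5.00e-04  2.60e-02] yaw -1.507 q6 -0.25 w 0.0496 F [ 0.4  0.1 -1.4] | shift [-0.      0.0001  0.006 ] turn -0.0
```

Request:
move_arm(
  deltas=[
    [[0,0,0,0,0,0.002,0.04],[0,0,0,0,0,0.004,0.04],[0,0,0,0,0,0.006,0.04],[0,0,0,0,0,0.006,0.04],[0,0,0,0,0,0.006,0.04]],
  ],
)

```text
t: 18.65
eef_pos: [0.6206, -0.0007, 0.0204]
ee_rot: [-3.14, -0.0, -1.507]
force: [-5.5, 1.4, 14.0]
width: 0.0498
```

Request:
move_arm(
  deltas=[
    [[0,0,0,0,0,0,0.06],[0,0,0,0,0,0,0.08],[0,0,0,0,0,0,0.08],[0,0,0,0,0,0,0.08],[0,0,0,0,0,-0.01,0.08],[0,0,0,0,0,-0.04,0.08],[0,0,0,0,0,-0.08,0.08],[0,0,0,0,0,-0.12,0.0876],[0,0,0,0,0,-0.15,0.0876],[0,0,0,0,0,-0.17,0.0876],[0,0,0,0,0,-0.17,0.0876]],
  ],
)

```text
t: 19.57
eef_pos: [0.6228, -0.0006, 0.1951]
ee_rot: [-3.133, 0.001, -1.507]
force: [1.2, 0.2, 1.4]
width: 0.087
```

```bash
python3 - <<'E'
from h import *
# cap yaw estimate from the scene and side frames
import pickle
d=pickle.load(open('f0.pkl','rb'))
for n,(x0,y0,x1,y1) in dict(scene=(362,140,402,172),side=(322,275,362,312)).items():
    f=d[n];h=cv2.cvtColor(f['frame'],40);m=np.zeros(h.shape[:2],np.uint8)
    m[y0:y1,x0:x1]=cv2.inRange(h,(40,70,30),(85,255,255))[y0:y1,x0:x1];toprect(f,m,.006)
delta(.445,.27,.2)
E
```

```text
centre [445.5 268.9] size [53.1 52.3] long yaw 0.016 px [370 153] [392 166]
centre [446.9 274. ] size [52.4 54.6] long yaw -1.566 px [330 284] [353 304]
t 19.57 pos [ 6.228e-01 -6.000e-04  1.951e-01] yaw -1.507 q6 -0.25 w 0.087 F [1.2 0.2 1.4] | shift [-0.2814  0.16   -0.0062] turn 0
```

Request:
move_arm(
  deltas=[
    [[0,0,3,-0.281,0.16,0.01,0.0876],[0,0,3,-0.281,0.16,0.01,0.0876],[0,0,3,-0.281,0.16,0.01,0.0876],[0,0,3,-0.281,0.16,0.01,0.0876],[0,0,3,-0.281,0.16,0.01,0.0876],[0,0,3,-0.281,0.16,0.01,0.0876],[0,0,3,-0.281,0.16,0.01,0.0876],[0,0,3,-0.281,0.16,0.01,0.0876],[0,0,3,-0.281,0.16,0.01,0.0876],[0,0,3,-0.281,0.16,0.01,0.0876],[0,0,3,-0.281,0.16,0.01,0.0876]],
  ],
)

```text
t: 20.48
eef_pos: [0.4425, 0.2694, 0.1787]
ee_rot: [3.142, -0.0, -1.559]
force: [-0.4, -1.2, 0.4]
width: 0.0875
```

```bash
python3 - <<'E'
from h import *
import pickle
f=grab('wrist');cv2.imwrite('pics/w10.png',f['frame']);pickle.dump(f,open('w10.pkl','wb'))
h=cv2.cvtColor(f['frame'],40)
m=cv2.inRange(h,(40,70,30),(85,255,255));m[235:]=0;m[:,:230]=0;m[:,410:]=0;toprect(f,m,.006)
m=cv2.inRange(h,(12,70,60),(35,255,255));m[230:]=0;m[:,:250]=0;m[:,390:]=0;toprect(f,cv2.morphologyEx(m,3,np.ones((7,7))),.028)
delta(.446,.271,.2)
E
```

```text
centre [447.  266.5] size [47.9 54.9] long yaw -0.023 px [294 160] [341 201]
centre [447.2 268.4] size [24.3 26. ] long yaw -1.56 px [306 175] [328 198]
t 20.53 pos [0.4429 0.269  0.1786] yaw -1.56 q6 -0.91 w 0.0875 F [0.8 0.5 0.4] | shift [-0.002  -0.0032 -0.0214] turn 0
```

View pics/w10.png

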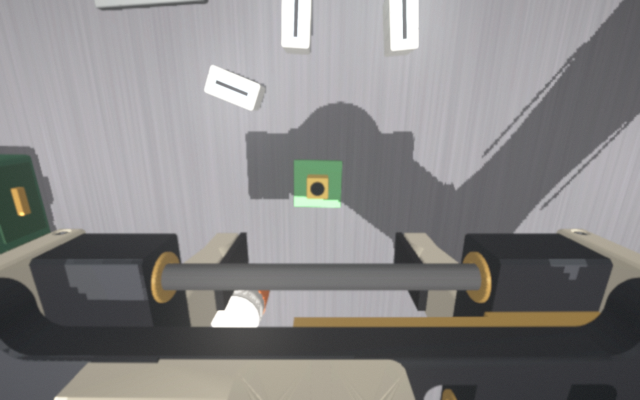

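Cap at (294–342, 160–207), nut top centre ≈(317,187), sides parallel to the image axes. The tin (245,305) is well behind the fingers.

```bash
python3 - <<'E'
from h import *
import pickle
f=pickle.load(open('w10.pkl','rb'))
b=ray(f,[(294,160),(342,160),(341,208),(294,208)],.006);print(b.round(4),b.mean(0))
print(ray(f,(317,188),.028))
c=b.mean(0);delta(c[0],c[1],.009,-1.565)
E
```

```text
[[0.474  0.2426]
 [0.4189 0.242 ]
 [0.4183 0.2998]
 [0.4748 0.3004]] [0.44648856 0.27117294]
[[0.44709391 0.26994653]]
t 20.53 pos [0.4429 0.269  0.1786] yaw -1.56 q6 -0.91 w 0.0875 F [0.8 0.5 0.4] | shift [-0.0022 -0.0037  0.1696] turn 0.3
```

Request:
move_arm(
  deltas=[
    [[0,0,0,-0.002,-0.004,0.04,0.0876],[0,0,0,-0.002,-0.004,0.08,0.0876],[0,0,0,-0.002,-0.004,0.12,0.0876],[0,0,0,-0.002,-0.004,0.15,0.08],[0,0,0,-0.002,-0.004,0.162,0.07],[0,0,0,-0.002,-0.004,0.167,0.06],[0,0,0,-0.002,-0.004,0.168,0.05],[0,0,0,-0.002,-0.004,0.168,0.05]],
  ],
)

```text
t: 21.2
eef_pos: [0.4475, 0.2713, 0.011]
ee_rot: [-3.141, 0.0, -1.561]
force: [0.8, 0.8, 0.8]
width: 0.0598
```

```bash
python3 - <<'E'
from h import *
delta(.4467,.2707,.009,-1.565)
E
```

```text
t 21.2 pos [0.4475 0.2713 0.011 ] yaw -1.561 q6 -0.91 w 0.0598 F [0.8 0.8 0.8] | shift [0.0005 0.0008 0.002 ] turn 0.2
```

Request:
move_arm(
  deltas=[
    [[0,0,0,0,0.0005,0.001,0.01],[0,0,0,0,0.0005,0.001,0.01],[0,0,0,0,0.0005,0.001,0.01],[0,0,0,0,0.0005,0.001,0.01],[0,0,0,0,0.0005,0.001,0.01],[0,0,0,0,0.0005,0.001,0.01],[0,0,0,0,0.0005,0.001,0.01],[0,0,0,0,0.0005,0.001,0.01],[0,0,0,0,0.0005,0.001,0.01]],
  ],
  force=30,
)

```text
t: 21.95
eef_pos: [0.4463, 0.2718, 0.0101]
ee_rot: [-3.141, 0.0, -1.559]
force: [-2.6, -0.0, 5.7]
width: 0.0237
```

Request:
move_arm(
  deltas=[
    [[0,0,0,0,0,0,0.01],[0,0,0,0,0,-0.01,0.01],[0,0,0,0,0,-0.03,0.01],[0,0,0,0,0,-0.07,0.01],[0,0,0,0,0,-0.11,0.01],[0,0,0,0,0,-0.145,0.01],[0,0,0,0,0,-0.165,0.01],[0,0,0,0,0,-0.175,0.01],[0,0,0,0,0,-0.175,0.01]],
  ],
)

```text
t: 22.7
eef_pos: [0.4467, 0.2722, 0.1869]
ee_rot: [-3.139, 0.003, -1.56]
force: [1.0, 0.2, -3.1]
width: 0.0241
```

```bash
python3 - <<'E'
from h import *
delta(.6227,-.0414,.16,.064-np.pi/2)
E
```

```text
t 22.7 pos [0.4467 0.2722 0.1869] yaw -1.56 q6 -0.91 w 0.0241 F [ 1.   0.2 -3.1] | shift [ 0.3156 -0.1724  0.0264] turn -3.0
```

Request:
move_arm(
  deltas=[
    [[0,0,-1,0.015,-0.008,0,0.01],[0,0,-2,0.045,-0.025,0,0.01],[0,0,-3,0.08,-0.044,0,0.01],[0,0,-3,0.115,-0.063,0,0.01],[0,0,-3,0.15,-0.082,0,0.01],[0,0,-3,0.185,-0.101,0,0.01],[0,0,-3,0.22,-0.12,0,0.01],[0,0,-3,0.25,-0.137,0,0.01],[0,0,-3,0.278,-0.152,0,0.01],[0,0,-3,0.3,-0.164,0,0.01],[0,0,-3,0.312,-0.17,0.01,0.01],[0,0,-3,0.3156,-0.1724,0.02,0.01]],
  ],
)

```text
t: 23.7
eef_pos: [0.6217, -0.0442, 0.1616]
ee_rot: [3.139, -0.0, -1.51]
force: [0.3, 1.0, -3.3]
width: 0.0234
```

Request:
move_arm(
  deltas=[
    [[0,0,0,0,0,0.01,0.01],[0,0,0,0,0,0.02,0.01],[0,0,0,0,0,0.03,0.01],[0,0,0,0,0,0.03,0.01],[0,0,0,0,0,0.03,0.01]],
  ],
)

```text
t: 24.12
eef_pos: [0.6214, -0.0413, 0.1338]
ee_rot: [3.14, -0.0, -1.506]
force: [-0.9, 1.2, -1.3]
width: 0.0237
```

```bash
python3 - <<'E'
from h import *
import pickle
f=grab('wrist');g=grab('side');pickle.dump((f,g),open('w11.pkl','wb'))
cv2.imwrite('pics/w11.png',np.hstack([cv2.resize(f['frame'],(480,300)),cv2.resize(g['frame'][140:240,230:337],(320,300))]))
delta(.6227,-.0414,.08,.064-np.pi/2)
E
```

```text
t 24.22 pos [ 0.6223 -0.0414  0.1352] yaw -1.506 q6 -0.18 w 0.0236 F [ 0.2  0.5 -1.7] | shift [ 0.     -0.0003  0.0552] turn 0.0
```

View pics/w11.png

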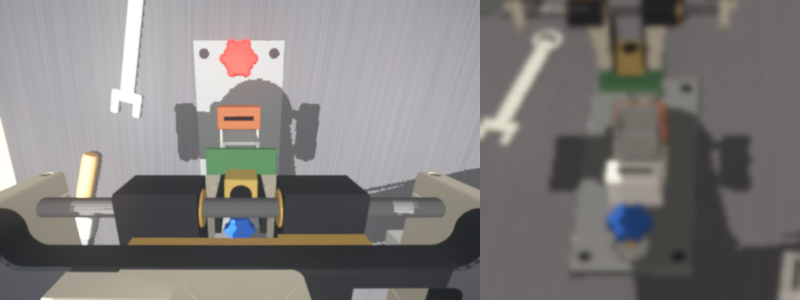

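Cap held level, directly above the post; copper beyond it and aluminium towards the blue clamp. Lowering.

Request:
move_arm(
  deltas=[
    [[0,0,0,0,0,0.015,0.01],[0,0,0,0,0,0.03,0.01],[0,0,0,0,0,0.04,0.01],[0,0,0,0,0,0.046,0.01],[0,0,0,0,0,0.049,0.01],[0,0,0,0,0,0.05,0.01],[0,0,0,0,0,0.05,0.01],[0,0,0,0,0,0.05,0.01]],
  ],
)

```text
t: 24.88
eef_pos: [0.6225, -0.0421, 0.0852]
ee_rot: [-3.141, -0.0, -1.507]
force: [0.1, 0.3, -1.6]
width: 0.0235
```

```bash
python3 - <<'E'
from h import *
delta(.6227,-.0414,.08,.064-np.pi/2)
E
```

```text
t 24.88 pos [ 0.6225 -0.0421  0.0852] yaw -1.507 q6 -0.18 w 0.0235 F [ 0.1  0.3 -1.6] | shift [-0.0007 -0.0002  0.0052] turn -0.0
```

Request:
move_arm(
  deltas=[
    [[0,0,0,-0.0005,0,0.002,0.01],[0,0,0,-0.0005,0,0.004,0.01],[0,0,0,-0.0005,0,0.0052,0.01],[0,0,0,-0.0005,0,0.0052,0.01],[0,0,0,-0.0005,0,0.0052,0.01],[0,0,0,-0.0005,0,0.0052,0.01]],
  ],
)

```text
t: 25.38
eef_pos: [0.6223, -0.0416, 0.0801]
ee_rot: [-3.141, -0.0, -1.507]
force: [-2.8, 0.0, 5.2]
width: 0.0236
```

Request:
move_arm(
  deltas=[
    [[0,0,0,0,0,0,0.03],[0,0,0,0,0,0,0.05],[0,0,0,0,0,0,0.05],[0,0,0,0,0,0,0.05],[0,0,0,0,0,-0.01,0.05],[0,0,0,0,0,-0.04,0.05],[0,0,0,0,0,-0.08,0.05],[0,0,0,-0.03,0,-0.1,0.05],[0,0,0,-0.06,0,-0.1,0.05],[0,0,0,-0.09,0,-0.1,0.05],[0,0,0,-0.09,0,-0.1,0.05],[0,0,0,-0.09,0,-0.1,0.05]],
  ],
)

```text
t: 26.38
eef_pos: [0.6163, 0.0496, 0.1803]
ee_rot: [-3.141, 0.0, -1.505]
force: [0.0, -0.0, 0.9]
width: 0.0504
```

```bash
python3 - <<'E'
from h import *
import pickle
f=grab('wrist');pickle.dump(f,open('w12.pkl','wb'))
cv2.imwrite('pics/w12.png',f['frame']);delta(.6,0,.2)
E
```

```text
t 26.43 pos [0.6163 0.0487 0.18  ] yaw -1.506 q6 -0.33 w 0.0502 F [ 0.9  0.2 -0.8] | shift [ 0.0475  0.0194 -0.02  ] turn 0
```

View pics/w12.png

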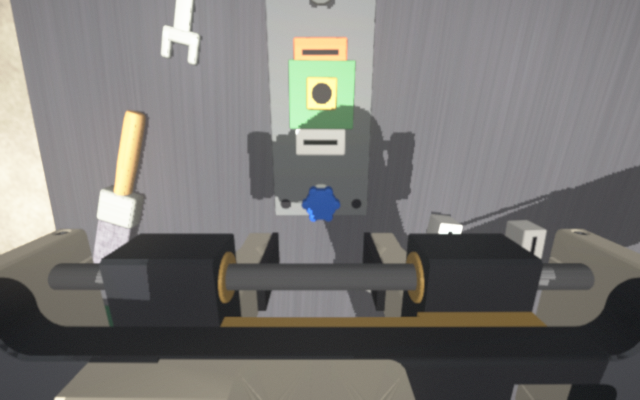

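Cap (289–355, 61–129) sits square with the nut up; copper slot at (321,51), aluminium slot at (321,142), blue clamp (321,204), all in line. Numeric check before handing in.

```bash
python3 - <<'E'
from h import *
import pickle
f=pickle.load(open('w12.pkl','rb'))
c=np.array([.6227,-.0414]);v=np.array([-np.sin(.064),np.cos(.064)]);n=np.array([v[1],-v[0]])
for k,p in dict(cap=ray(f,[(289,61),(355,61),(354,129),(290,129)],.076).mean(0),copper=ray(f,(320.5,51.5),.044)[0],alu=ray(f,(320.5,142.5),.044)[0]).items():
    print(k,p.round(4),'plate x',round((p-c)@n,4),'plate y',round((p-c)@v,4))
print(monitor.get_state()['force'])
arm.job_done()
E
```

```text
cap [ 0.6218 -0.0423] plate x -0.001 plate y -0.0009
copper [ 0.6258 -0.0832] plate x 0.0004 plate y -0.0419
alu [ 6.204e-01 -3.000e-04] plate x 0.0003 plate y 0.0412
[ 0.86404755  0.21101768 -0.75847717]
the job is handed in; nothing more can be done
```

The job is done and handed in at about 26 s of the 99 s allowed. The post stands in the chalk square, the copper block is on the red-clamp side, the aluminium block is on the blue-clamp side, and the cap is on the post with its nut up. Of the four silver blocks I used the one farthest to the robot's right (y ≈ 0.02 m).

My last checks, from the wrist camera in plate coordinates:

| Part | Off the plate centre line | Along the centre line from the plate centre |
|---|---|---|
| Cap | −1.0 mm | −0.9 mm |
| Copper block | 0.4 mm | −41.9 mm |
| Aluminium block | 0.3 mm | +41.2 mm |

- **Post:** earlier views put it within about 1.5 mm of the plate centre. It is now hidden under the cap, so I did not measure it again at the end. The two post measurements differed by about 2.5 mm, in line with the calibration's roughly 2 mm accuracy.
- **Squareness:** I judged the tilt and squareness of the placed parts by eye in the pictures and did not measure them.
- **Pipe, tin and tape:** the arm stayed clear of all three, but I did not measure their final positions.
- **Robot:** the gripper was clear of everything when I handed the job in. No check failed.

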